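Make up the dividing kit and the drilling kit for the small lathe

TASK

Make up two kits for the lathe from the stock standing on the bench. The dividing kit in the green tray gets the index plate in the bare bay and the brass collet in the cork bay; the drilling kit in the blue tray gets the drill chuck in the bare bay and the steel collet in the cork bay. Set each piece down upright in the middle of its bay without dropping it, and leave the spare lathe centre and ball knob where they stand.

Things in the scene. Friction and masses are not known exactly. Their poses are not given: they have to be found in the camera images.
- tray_green: Green metal tray, fixed, 200 x 102 mm, floor 3 mm thick; rim and middle wall 4 mm thick, 10 mm high over the bench. Two bays 94 x 94 mm: one with a tan cork floor, the other bare (green floor). Origin: middle of the underside, on the bench; x along its length, z up. Bay centres: cork x = +49 mm, bare x = -49 mm, both y = 0. Either side of the stock, either end to the robot, turned < 15 deg
- tray_blue: Blue metal tray, fixed, 200 x 102 mm, floor 3 mm thick; rim and middle wall 4 mm thick, 10 mm high over the bench. Two bays 94 x 94 mm: one with a tan cork floor, the other bare (blue floor). Origin: middle of the underside, on the bench; x along its length, z up. Bay centres: cork x = +49 mm, bare x = -49 mm, both y = 0. Either side of the stock, either end to the robot, turned < 15 deg
- collet_brass_center (a point): Centre (half-way up, 29 mm over its foot) of the yellow brass collet: a round sleeve standing upright, 58 mm tall, foot flange 34 mm in diameter and 7 mm high, tapering by 16 mm height to a plain body 24 mm in diameter up to the top; three thin dark slots cross at the top. About 0.12 kg; z is its own axis, up
- collet_steel_center (a point): Centre (half-way up, 29 mm over its foot) of the silver-grey steel collet: a round sleeve standing upright, 58 mm tall, foot flange 34 mm in diameter and 7 mm high, tapering by 16 mm height to a plain body 24 mm in diameter up to the top; three thin dark slots cross at the top. About 0.12 kg; z is its own axis, up
- chuck_center (a point): Centre (half-way up, 30 mm over its foot) of the drill chuck: dark steel, standing upright, nose up, 60 mm tall; body 38 mm in diameter up to 40 mm height, then a cone to 26 mm at 54 mm height, with three small bright jaws on top and a bright ring low down. About 0.3 kg; z is its own axis, up
- index_plate_center (a point): Centre (half-way up, 28 mm over its foot) of the index plate: a light aluminium disc 68 mm in diameter and 5 mm thick with circles of small dark holes, lying flat, and a round hub 26 mm in diameter standing up from its middle to 56 mm over the bench (grip it by the hub). About 0.2 kg; z is its own axis, up
- centre_center (a point): Centre (30 mm over its foot) of the lathe centre, a spare to leave alone: a steel pin with red bands, standing upright, 60 mm tall, foot 32 mm and body 26 mm in diameter, with a pointed cone on top
- ball_knob_center (a point): Centre (28 mm over its foot) of the ball knob, a spare to leave alone: a black ball 34 mm in diameter on a steel foot of 34 mm diameter, 56 mm tall
Mind the look-alikes: they are no part of the job. Of the things shaped like the part that bears index_plate_center, the aluminium one is meant.

How it is judged:
By the outcome, as a careful person would: the job done as asked, in the order asked, and still so for the second after the job is handed in, with the robot touching nothing.
It also fails if it takes over 106 s, if anything falls off the work surface, if the arm or the gripper's body presses on something with over 40 N, if the wrist force passes 120 N, or if a joint passes its speed limit or range.

ROBOT

A 6-joint arm with a two-finger parallel gripper is mounted at the origin on the work surface. World frame = base frame: x ahead of the robot, y to its left, z up, the work surface at z = 0. Lengths are in m, angles in rad, forces in N, time in s.
With the tool pointing down it reaches from about 0.375 to 0.975 m from the base axis. Payload 3.8 kg.
Tool frame: the origin (TCP) lies on the centre line of the jaws, within the pads' length; the fingertips stand 14 mm ahead of it and the grasp point (between the pads) lies 5 mm behind it (bot.finger_overhang is the distance from the TCP to the fingertips, in m); y points along the fingers, x is the direction in which the jaws open and shut, and the axes are right-handed (so a half turn about y gives the same grasp; the last joint's range is limited). The gripper opens to 85 mm and grips with 20 to 120 N. Pads are 22 mm wide; open, the fingers measure 114 mm over their backs; the gripper's body (76 mm by 85 mm) begins 54 mm behind the grasp point. The pads swing forward as they close: fully open they stand 13 mm farther back than shut.
Start: joints at [-1.148, 0.264, 1.604, -0, 1.274, -0.037], TCP at [0.3, -0.605, 0.245] pointing down, gripper open.
Joint ranges: [-2.63, 2.63], [-0.94, 2.18], [0.31, 2.57], [-1.31, 4.45], [0, 2.66], [-2.55, 2.55]. Speed limits (rad/s): [2.57, 2.57, 3.14, 3.14, 3.14, 3.14].

INTERFACE

Orientations are given as a rotation vector (axis times angle).
In Python, from workcell import readout, read_camera, bot, spotter gives the robot as it stands.
- The arm moves only by the tool jog_arm, never from a script. Its argument "increments" is a list of rows, each a list of 7 numbers: the shift along the tool's x, y, z in m, then the turn, a rotation vector about the tool's x, y, z in rad, then the opening, from 0 (shut) to 1 (fully open). A call has 1 to 10 rows; each row shifts and turns the pose as measured when the row begins, along the tool's axes as they then stand; what a row does not reach is not made up. A row lasts 1/8 s, in which the tool goes at most 62.5 mm and 10.7 degrees, less where a joint would pass 70% of its speed; a pose out of reach is approached as far as the arm can. A call with a gripper value outside its range is refused whole. The fingers move at their own pace and stop on an object; "force" is the grip in N (left out, the last holds). Time passes only in rows, so rows that do not move let the fingers close. It gives the time, the measured TCP pose, the force and the opening at its end, in the units of the state.
- readout.read_state(): the state, without advancing time (a new reading comes with each control period).
- read_camera(name): name is "scene" or "top"; returns a dict with "img" (400x640x3 uint8, blue, green, red), "range_z" (400x640 float32, m along the optical axis (not along the pixel's ray), 0 where there is no reading), "fx", "fy", "cx", "cy" (pixels), "world_from_camera" (4x4, takes a point from camera to world coordinates). Camera axes: x right, y down, z forward; pixel columns grow to the right and rows downward; lengths in m; the calibration is good to about 2 mm. A picture is of the moment at which its call begins.
- bot.finish_job(): hands the job in, once; it reports no verdict.
Trained networks look in a picture, given as the dict that the camera call returned (one of the last four; its "shot" number tells which), for a name from the list of things; names that differ only in an ending like _2 or _b are one class to them, and where a whole thing is asked for, a point or a joint stands for the part that bears it (a point fixed in the world has none). Each returns a list of dicts, best first, with "p" (0 to 1); they miss things now and then, are a little off and sometimes report something else, mostly with a low value. They report only what shows in the picture. A call takes as long as a camera call. They do not tell look-alikes from the thing itself.
- spotter.masks_of(picture, thing): "mask" (400x640 bool, what is visible of it) and "location" ([column, row] in pixels, amid what is visible of it).
- spotter.spot_point(picture, thing): "location" ([column, row] in pixels: a listed point, or the origin of a listed thing).
The state is a dict: "time": time; "q": joint angles; "joint_vel": joint speeds; "joint_torque": joint torques, N m; "tool_pos": TCP position; "tcp_rot": TCP orientation; "wrist_force": force on the tool from outside, world axes, zero at the start; "torque": the same for the moment, N m; "width": opening from 0.0 (shut) to 1.0 (fully open).
Only numpy, scipy, OpenCV 4.12 (cv2) and the standard library are available. Lean on these libraries where they do the work, as an engineer would, in place of code of your own. Each camera call takes 0.05 s, during which the arm holds its last target. There are 200 camera calls.

## Working session

There is one attempt and no reset: what is moved stays moved. The work goes in short steps, Python scripts to look and compute and a tool call to move; the robot and the scene stay as the last step left them, time stands still between calls to the robot, and variables do not carry over. Pictures are saved under pics/ and viewed, about 12 in all and at most 16, crops included, and the job is handed in when it is done.

Besides the shell and the picture viewer there is one more tool, called after "Call:" as a command line: name --pt "numbers of a row" for each row, then --argument value for the rest. jog_arm: Moves the arm, as the interface text tells. Its arguments: {"type":"object","properties":{"increments":{"type":"array"},"force":{"type":"number"}},"required":["increments"]}

```bash
mkdir -p pics; ls; cat > h.py <<'E'
import numpy as np, cv2
from workcell import readout, read_camera, bot, spotter
def world(p,u,v,z=None):
    """pixel->world; by ray onto height z, or by depth"""
    T=np.array(p["world_from_camera"]); d=np.array([(u-p["cx"])/p["fx"],(v-p["cy"])/p["fy"],1.])
    if z is None: return T[:3,:3]@(d*p["range_z"][int(round(v)),int(round(u))])+T[:3,3]
    r=T[:3,:3]@d; return T[:3,3]+r*(z-T[2,3])/r[2]
def cloud(p):
    v,u=np.mgrid[:400,:640]; Z=p["range_z"]; T=np.array(p["world_from_camera"])
    P=np.stack([(u-p["cx"])/p["fx"]*Z,(v-p["cy"])/p["fy"]*Z,Z],-1)
    W=P@T[:3,:3].T+T[:3,3]; W[Z==0]=np.nan; return W
E
python3 - <<'E'
from h import *
s=readout.read_state(); print({k:np.round(v,3) for k,v in s.items()})
for n in("top","scene"):
    p=read_camera(n); cv2.imwrite(f"pics/{n}0.png",p["img"]); print(n,p["fx"],np.round(p["world_from_camera"],3).tolist())
    for t,z in dict(tray_green=0,tray_blue=0,collet_brass_center=.029,collet_steel_center=.029,chuck_center=.03,index_plate_center=.028,centre_center=.03,ball_knob_center=.028).items():
        for r in spotter.spot_point(p,t): print(t,round(r["p"],2),np.round(r["location"]),np.round(world(p,*r["location"],z)[:2],3))
E
```

```text
pics
{'time': np.float64(0.0), 'q': array([-1.148,  0.265,  1.605, -0.   ,  1.274, -0.037]), 'joint_vel': array([-0.001,  0.001,  0.   ,  0.001, -0.   ,  0.001]), 'joint_torque': array([-0.0000e+00, -5.1511e+01, -3.6732e+01, -0.0000e+00,  1.3000e-02,
       -0.0000e+00]), 'tool_pos': array([ 0.299, -0.604,  0.244]), 'tcp_rot': array([-1.391,  0.866, -0.862]), 'wrist_force': array([ 0.033, -0.779, -0.528]), 'torque': array([-0.027, -0.055,  0.003]), 'width': np.float64(0.999)}
top 421.9558238171207 [[-0.029, -0.995, 0.094, 0.402], [-1.0, 0.028, -0.012, 0.011], [0.009, -0.095, -0.995, 0.858], [0.0, 0.0, 0.0, 1.0]]
tray_green 0.92 [191. 205.] [0.482 0.261]
tray_blue 0.77 [462. 164.] [ 0.551 -0.296]
collet_brass_center 0.53 [350. 213.] [ 0.455 -0.059]
collet_steel_center 0.63 [286. 100.] [0.688 0.063]
chuck_center 0.74 [276. 158.] [0.569 0.085]
chuck_center 0.32 [359. 109.] [ 0.663 -0.085]
index_plate_center 0.83 [226. 298.] [0.297 0.187]
index_plate_center 0.7 [293. 219.] [0.447 0.054]
index_plate_center 0.66 [398. 231.] [ 0.417 -0.152]
index_plate_center 0.56 [390. 159.] [ 0.561 -0.143
[... 221 characters left out ...]
, -0.441], [0.018, -0.68, -0.733, 0.714], [0.0, 0.0, 0.0, 1.0]]
tray_green 0.91 [392. 163.] [0.469 0.267]
tray_blue 0.73 [231. 323.] [ 0.551 -0.299]
collet_brass_center 0.85 [295. 214.] [ 0.451 -0.051]
collet_steel_center 0.73 [356. 288.] [ 0.669 -0.089]
collet_steel_center 0.7 [415. 252.] [0.693 0.062]
chuck_center 0.79 [376. 215.] [0.573 0.079]
index_plate_center 0.89 [324. 141.] [0.309 0.177]
index_plate_center 0.71 [248. 232.] [ 0.42  -0.155]
index_plate_center 0.7 [326. 189.] [0.439 0.055]
index_plate_center 0.61 [302. 270.] [ 0.568 -0.137]
index_plate_center 0.44 [296. 212.] [ 0.447 -0.046]
centre_center 0.77 [328. 243.] [ 0.557 -0.054]
ball_knob_center 0.65 [357. 290.] [ 0.673 -0.091]
```

View pics/top0.png

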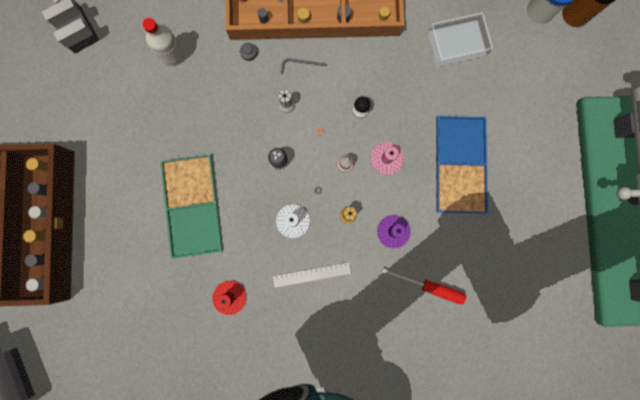

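View pics/scene0.png

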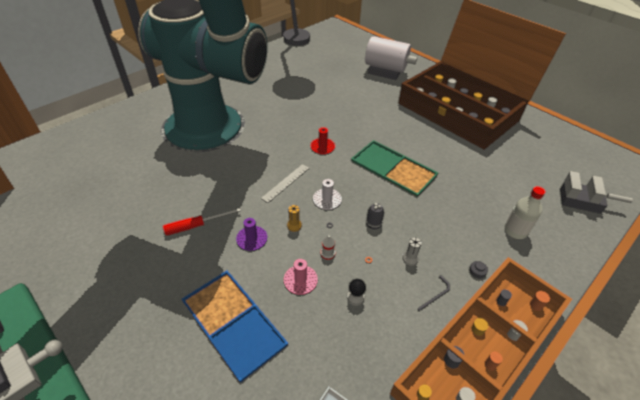

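The top view shows four index-plate shapes: white/aluminium (292,221), red (229,297), purple (394,231) and pink (388,157). The light aluminium one at (292,221) fits the description. The brass collet is at (349,213), the steel collet at (286,100) and the chuck at (278,157). The spares are the centre at (346,163) and the ball knob at (361,106). Green cork is at the far end of its tray, blue cork at the near end. Next I'll measure precisely and confirm with a crop.

```bash
cat >> h.py <<'E'
from scipy.optimize import least_squares
G=dict(plate=(.447,.054,.013),brass=(.453,-.055,.012),chuck=(.571,.082,.019),steel=(.69,.063,.012),centre=(.556,-.053,.013),knob=(.671,-.09,.017))
def top_circle(W,x,y,r,lo,hi):
    m=(np.hypot(W[...,0]-x,W[...,1]-y)<.03)&(W[...,2]>lo)&(W[...,2]<hi)
    P=W[m][:,:2]; 
    f=least_squares(lambda c:np.hypot(*(P-c).T)-r,[x,y],loss="soft_l1",f_scale=.002)
    return f.x,len(P),P.mean(0)
def tray(p,W,blue):
    h=cv2.cvtColor(p["img"],cv2.COLOR_BGR2HSV); c=(.551,-.297) if blue else (.477,.264)
    near=(np.abs(W[...,0]-c[0])<.15)&(np.abs(W[...,1]-c[1])<.1)&(W[...,2]<.03)
    m=near&(h[...,1]>70); m=cv2.morphologyEx(m.astype(np.uint8),cv2.MORPH_OPEN,np.ones((3,3)))
    n,l,s,_=cv2.connectedComponentsWithStats(m); m=l==1+np.argmax(s[1:,4])
    cork=m&(h[...,0]<28); bare=m&~cork
    # project rim plane at z=.01 by ray
    v,u=np.nonzero(m); P=np.array([world(p,a,b,.01)[:2] for a,b in zip(u,v)])
    (cx,cy),(w,hh),a=cv2.minAreaRect((P*1000).astype(np.float32))
    d=W[cork].mean(0)[:2]-W[bare].mean(0)[:2]
    B=cv2.boxPoints(((cx,cy),(w,hh),a)); e=max((B[1]-B[0],B[2]-B[1]),key=np.linalg.norm); e=e/np.linalg.norm(e); e=e*np.sign(e@d)
    c=np.array([cx,cy])/1000
    return np.round([*c,*(c+.049*e),*(c-.049*e),np.degrees(np.arctan2(e[1],e[0])),w,hh],4)
E
python3 - <<'E'
from h import *
for n in("top","scene"):
    p=read_camera(n); W=cloud(p)
    for k,(x,y,r) in G.items():
        f=top_circle(W,x,y,r,.02,.038); g=top_circle(W,x,y,r,.05,.065); print(n,k,"side",np.round(f[0],4),f[1],"topmean",np.round(g[2],4),g[1])
    print("floor z",np.nanmedian(W[230:260,330:370,2]) if n=="top" else "")
    for b in(0,1): print("blue" if b else "green",tray(p,W,b))
    if n=="top": cv2.imwrite("pics/crop1.png",cv2.resize(p["img"][80:270,150:500],None,fx=2.2,fy=2.2,interpolation=cv2.INTER_CUBIC))
E
```

```text
top plate side [0.4451 0.0559] 8 topmean [0.4448 0.0557] 142
top brass side [ 0.4539 -0.0562] 8 topmean [ 0.4535 -0.0556] 123
top chuck side [0.57   0.0816] 35 topmean [0.5687 0.0806] 181
top steel side [0.687  0.0635] 33 topmean [0.6854 0.0632] 126
top centre side [ 0.5586 -0.0542] 20 topmean [ 0.5579 -0.0538] 51
top knob side [ 0.6719 -0.0911] 1 topmean [ 0.67   -0.0893] 146
floor z 0.0009609746425939258
green [  0.4799   0.2595   0.5286   0.2649   0.4312   0.2542   6.2638 196.6086
 102.3069]
blue [  0.553   -0.2929   0.5041  -0.2905   0.602   -0.2952 177.2936 102.2281
 194.8393]
scene plate side [0.4441 0.0535] 58 topmean [0.4455 0.0519] 78
scene brass side [ 0.453  -0.0583] 56 topmean [ 0.4551 -0.0598] 91
scene chuck side [0.569  0.0792] 97 topmean [0.5702 0.0768] 83
scene steel side [0.6863 0.061 ] 65 topmean [0.6872 0.0589] 108
scene centre side [ 0.5581 -0.0565] 65 topmean [ 0.5597 -0.0585] 25
scene knob side [ 0.6705 -0.0913] 25 topmean [ 0.6717 -0.093 ] 90
floor z 
green [  0.485    0.2513   0.5337   0.2569   0.4364   0.2456   6.655  198.6108
 103.8804]
blue [  0.5532  -0.2956   0.5042  -0.2932   0.6021  -0.2981 177.1218 102.8063
 203.2904]
```

View pics/crop1.png

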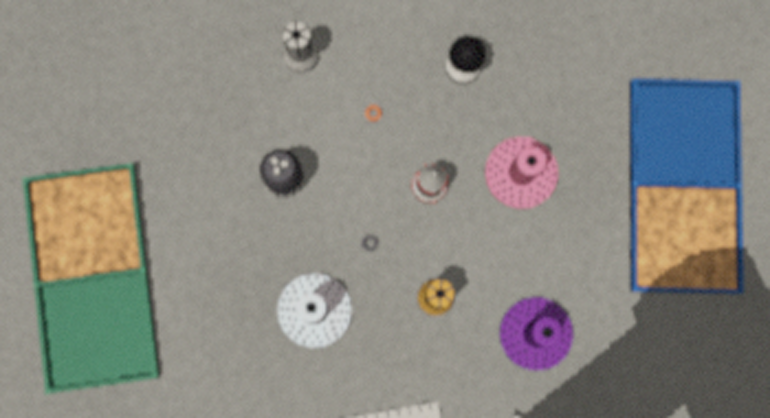

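The crop confirms it: the only aluminium plate is the white one at about (315,310) in the crop. The brass collet has slots, and the steel collet is at (300,45).

```bash
cat >> h.py <<'E'
from scipy.spatial.transform import Rotation as Rn
def go(x,y,z,jaw=None):
    """tool-frame shift to a world point; tilt error turn (tool y -> down); jaw yaw"""
    s=readout.read_state(); R=Rn.from_rotvec(s["tcp_rot"]); d=np.array([x,y,z])-s["tool_pos"]
    yaw=np.degrees(np.arctan2(R.as_matrix()[1,0],R.as_matrix()[0,0]))
    print("t",round(s["time"],2),"pos",np.round(s["tool_pos"],4),"shift world",np.round(d,4),"tool",np.round(R.inv().apply(d),4),"jaw yaw",round(yaw,1))
    if jaw is not None:
        a=np.radians(jaw); X=np.array([np.cos(a),np.sin(a),0]); Y=np.array([0,0,-1.]); D=Rn.from_matrix(np.c_[X,Y,np.cross(X,Y)])
        print("turn",np.round((R.inv()*D).as_rotvec(),3),"tool shift after turn",np.round(D.inv().apply(d),4))
def floors(p):
    """bay centres from floor colour blobs by eroded rect, ray to z=.003"""
    W=cloud(p); h=cv2.cvtColor(p["img"],cv2.COLOR_BGR2HSV)
    for nm,c in dict(green=(.48,.257),blue=(.553,-.294)).items():
        near=(np.abs(W[...,0]-c[0])<.12)&(np.abs(W[...,1]-c[1])<.075)&(W[...,2]<.03)
        m=(near&(h[...,0]<28)&(h[...,0]>5)&(h[...,1]>70)).astype(np.uint8); m=cv2.morphologyEx(m,cv2.MORPH_OPEN,np.ones((3,3)))
        v,u=np.nonzero(m); P=np.array([world(p,a,b,.003)[:2]*1000 for a,b in zip(u,v)],np.float32)
        print(nm,"cork",np.round(cv2.minAreaRect(P),1) if 0 else cv2.minAreaRect(P))
E
python3 - <<'E'
from h import *
R=Rn.from_rotvec(readout.read_state()["tcp_rot"]).as_matrix(); print(np.round(R,3))
go(.4447,.055,.12,0); go(.4447,.055,.12,-90); 
for n in("top","scene"): floors(read_camera(n))
E
```

```text
[[ 0.444  0.     0.896]
 [-0.896 -0.     0.444]
 [ 0.    -1.     0.   ]]
t 1.0 pos [ 0.2995 -0.6049  0.2453] shift world [ 0.1452  0.6599 -0.1253] tool [-0.527   0.1253  0.4229] jaw yaw -63.7
turn [-0.    -1.111  0.   ] tool shift after turn [0.1452 0.1253 0.6599]
t 1.0 pos [ 0.2995 -0.6049  0.2453] shift world [ 0.1452  0.6599 -0.1253] tool [-0.527   0.1253  0.4229] jaw yaw -63.7
turn [-0.    0.46  0.  ] tool shift after turn [-0.6599  0.1253  0.1452]
green cork ((529.6229858398438, 267.4798583984375), (94.86132049560547, 93.7936782836914), 6.347708225250244)
blue cork ((502.49755859375, -292.184814453125), (90.73979949951172, 92.09760284423828), 86.29240417480469)
green cork ((529.3125, 264.7564392089844), (92.81511688232422, 89.45902252197266), 6.80906343460083)
blue cork ((501.1050109863281, -291.62799072265625), (92.53861999511719, 89.37152099609375), 87.08174896240234)
```

Call:
jog_arm --pt "0 0 0 0 -0.16 0 0.7" --pt "0 0 0 0 -0.16 0 0.7" --pt "0 0 0 0 -0.16 0 0.7" --pt "0 0 0 0 -0.16 0 0.7" --pt "0 0 0 0 -0.16 0 0.7" --pt "0 0 0 0 -0.16 0 0.7" --pt "0 0 0 0 -0.16 0 0.7" --force 40

```text
time: 1.98
tool_pos: [0.2996, -0.6049, 0.2453]
tcp_rot: [-1.57, -0.036, 0.036]
wrist_force: [0.7, 0.2, 0.5]
width: 0.698
```

Call:
jog_arm --pt "0.014 0.01 0.06 0 0 0 0.7" --pt "0.014 0.01 0.06 0 0 0 0.7" --pt "0.014 0.01 0.06 0 0 0 0.7" --pt "0.014 0.01 0.06 0 0 0 0.7" --pt "0.014 0.01 0.06 0 0 0 0.7" --pt "0.014 0.01 0.06 0 0 0 0.7" --pt "0.014 0.01 0.06 0 0 0 0.7" --pt "0.014 0.01 0.06 0 0 0 0.7" --pt "0.014 0.01 0.06 0 0 0 0.7" --pt "0.014 0.01 0.06 0 0 0 0.7"

```text
time: 3.22
tool_pos: [0.4152, 0.0, 0.146]
tcp_rot: [-1.577, -0.039, 0.019]
wrist_force: [0.6, -0.1, 0.0]
width: 0.707
```

```bash
python3 -c "
from h import *
go(.4447,.055,.033,0)"
```

```text
t 3.23 pos [0.4152 0.     0.146 ] shift world [ 0.0295  0.055  -0.113 ] tool [0.0302 0.113  0.0547] jaw yaw 2.1
turn [0.007 0.037 0.013] tool shift after turn [0.0295 0.113  0.055 ]
```

Call:
jog_arm --pt "0.015 0 0.027 0.007 0.037 0.013 0.7" --pt "0.015 0.01 0.028 0 0 0 0.7" --pt "0 0 0 0 0 0 0.7"

```text
time: 3.6
tool_pos: [0.4445, 0.0617, 0.1359]
tcp_rot: [-1.57, -0.006, 0.005]
wrist_force: [-0.9, -1.3, -0.5]
width: 0.699
```

```bash
python3 -c "
from h import *
go(.4447,.055,.033,0)"
```

```text
t 3.6 pos [0.4445 0.0617 0.1359] shift world [ 0.0002 -0.0067 -0.1029] tool [ 1.000e-04  1.029e-01 -6.800e-03] jaw yaw 0.4
turn [-0.001  0.007  0.   ] tool shift after turn [ 0.0002  0.1029 -0.0067]
```

Call:
jog_arm --pt "0 0.02 -0.0065 0 0.007 0 0.7" --pt "0 0.02 0 0 0 0 0.7" --pt "0 0.02 0 0 0 0 0.7" --pt "0 0.02 0 0 0 0 0.7" --pt "0 0.015 0 0 0 0 0.7" --pt "0 0.007 0 0 0 0 0.7" --pt "0 0 0 0 0 0 0.7"

```text
time: 4.47
tool_pos: [0.4459, 0.0513, 0.0342]
tcp_rot: [-1.572, -0.003, -0.005]
wrist_force: [0.4, -0.0, -0.0]
width: 0.703
```

Call:
jog_arm --pt "0 0 0 0 0 0 0.1" --pt "0 0 0 0 0 0 0.1" --pt "0 0 0 0 0 0 0.1" --pt "0 0 0 0 0 0 0.1" --pt "0 0 0 0 0 0 0.1" --pt "0 0 0 0 0 0 0.1" --force 50

```text
time: 5.22
tool_pos: [0.4465, 0.0514, 0.0355]
tcp_rot: [-1.572, -0.004, -0.006]
wrist_force: [-0.1, -0.7, -1.4]
width: 0.287
```

```bash
python3 -c "
from h import *
go(.432,.255,.033,0)
p=read_camera('scene');cv2.imwrite('pics/g1.png',cv2.resize(p['img'][100:280,200:460],None,fx=2,fy=2))"
```

```text
t 5.22 pos [0.4465 0.0514 0.0355] shift world [-0.0145  0.2036 -0.0025] tool [-0.0148  0.0022  0.2036] jaw yaw -0.1
turn [ 0.001 -0.001  0.007] tool shift after turn [-0.0145  0.0025  0.2036]
```

View pics/g1.png

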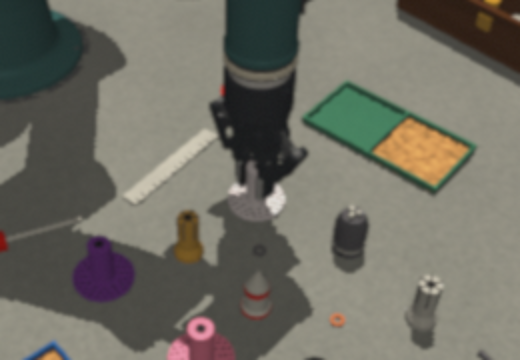

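The gripper is on the hub, opening 0.287 (about 25 mm), so the grasp is on the aluminium plate. Lifting and carrying it to the green bare bay.

Call:
jog_arm --pt "0 -0.015 0 0 0 0 0.1" --pt "0 -0.025 0 0 0 0 0.1" --pt "0 -0.02 0 0 0 0 0.1" --pt "-0.002 0 0.02 0 0 0 0.1" --pt "-0.003 0 0.04 0 0 0 0.1" --pt "-0.003 0 0.04 0 0 0 0.1" --pt "-0.003 0 0.04 0 0 0 0.1" --pt "-0.002 0 0.04 0 0 0 0.1" --pt "-0.001 0 0.02 0 0 0 0.1" --pt "0 0 0 0 0 0 0.1"

```text
time: 6.52
tool_pos: [0.4349, 0.2583, 0.107]
tcp_rot: [-1.568, -0.01, -0.015]
wrist_force: [-0.3, -0.6, -2.7]
width: 0.293
```

```bash
python3 -c "
from h import *
go(.432,.252,.0385,0)
p=read_camera('scene');W=cloud(p); print(tray)
cv2.imwrite('pics/c1.png',cv2.resize(p['img'][60:240,280:540],None,fx=2,fy=2))"
```

```text
t 6.53 pos [0.4349 0.2583 0.107 ] shift world [-0.0029 -0.0063 -0.0685] tool [-0.0039  0.0685 -0.0064] jaw yaw -0.2
turn [-0.002 -0.003  0.016] tool shift after turn [-0.0029  0.0685 -0.0063]
<function tray at 0x7f5440354cc0>
```

View pics/c1.png

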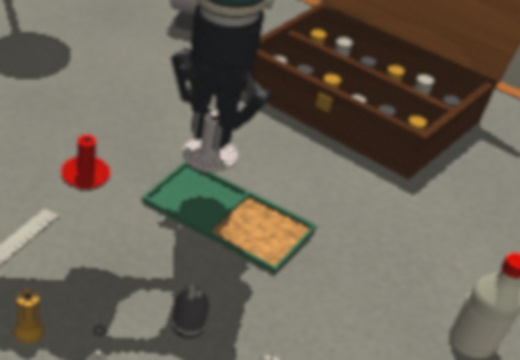

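The plate hangs level in the jaws, above the green bare bay (crop ~(205,150)). Lowering it.

Call:
jog_arm --pt "-0.003 0.01 -0.006 0 0 0.009 0.1" --pt "0 0.015 0 0 0 0 0.1" --pt "0 0.015 0 0 0 0 0.1" --pt "0 0.01 0 0 0 0 0.1" --pt "0 0.005 0 0 0 0 0.1" --pt "0 0 0 0 0 0 0.1"

```text
time: 7.32
tool_pos: [0.4308, 0.2474, 0.0466]
tcp_rot: [-1.571, 0.004, -0.008]
wrist_force: [-0.3, -0.0, -3.0]
width: 0.29
```

```bash
python3 -c "
from h import *
go(.432,.252,.0385,0); print(readout.read_state()['wrist_force'])"
```

```text
t 7.33 pos [0.4308 0.2474 0.0466] shift world [ 0.0012  0.0046 -0.0081] tool [0.0012 0.0081 0.0046] jaw yaw -0.4
turn [ 0.    -0.008  0.002] tool shift after turn [0.0012 0.0081 0.0046]
[-0.27944541 -0.03475112 -2.95276318]
```

Call:
jog_arm --pt "0.001 0.001 0.0035 0 0 0 0.1" --pt "0 0.003 0 0 0 0 0.1" --pt "0 0.002 0 0 0 0 0.1" --pt "0 0.001 0 0 0 0 0.1" --pt "0 0 0 0 0 0 0.1"

```text
time: 7.95
tool_pos: [0.4332, 0.2521, 0.0406]
tcp_rot: [-1.57, 0.002, -0.01]
wrist_force: [0.3, -0.2, -2.8]
width: 0.293
```

```bash
python3 -c "
from h import *
go(.432,.252,.0385,0); print(readout.read_state()['wrist_force'])"
```

```text
t 7.95 pos [0.4332 0.2521 0.0406] shift world [-0.0012 -0.0001 -0.0021] tool [-0.0012  0.0021 -0.0001] jaw yaw -0.4
turn [-0.001 -0.007  0.005] tool shift after turn [-0.0012  0.0021 -0.0001]
[ 0.3094351  -0.19861056 -2.78347945]
```

Stepping down by 1 mm at a time until contact shows.

Call:
jog_arm --pt "-0.001 0.001 0 0 0 0 0.1" --pt "0 0.001 0 0 0 0 0.1" --pt "0 0 0 0 0 0 0.1"

```text
time: 8.32
tool_pos: [0.4321, 0.2521, 0.0386]
tcp_rot: [-1.57, 0.001, -0.01]
wrist_force: [-0.5, -0.4, -3.3]
width: 0.295
```

Call:
jog_arm --pt "0 0.001 0 0 0 0 0.1" --pt "0 0 0 0 0 0 0.1"

```text
time: 8.57
tool_pos: [0.4324, 0.2523, 0.0386]
tcp_rot: [-1.569, 0.001, -0.01]
wrist_force: [0.3, -0.9, -2.2]
width: 0.288
```

Call:
jog_arm --pt "0 0.001 0 0 0 0 0.1" --pt "0 0 0 0 0 0 0.1"

```text
time: 8.82
tool_pos: [0.4326, 0.2524, 0.0385]
tcp_rot: [-1.569, 0.001, -0.01]
wrist_force: [-1.5, 0.2, -1.6]
width: 0.288
```

```bash
python3 -c "
from h import *
p=read_camera('scene');W=cloud(p)
cv2.imwrite('pics/c2.png',cv2.resize(p['img'][100:230,300:460],None,fx=4,fy=4,interpolation=2)); go(.432,.252,.0385,0); print(readout.read_state()['wrist_force'])"
```

```text
t 8.88 pos [0.4327 0.2525 0.0384] shift world [-0.0007 -0.0005  0.0001] tool [-0.0007 -0.0001 -0.0005] jaw yaw -0.4
turn [-0.001 -0.007  0.005] tool shift after turn [-0.0007 -0.0001 -0.0005]
[-1.47733624 -0.6548267   1.82460585]
```

View pics/c2.png

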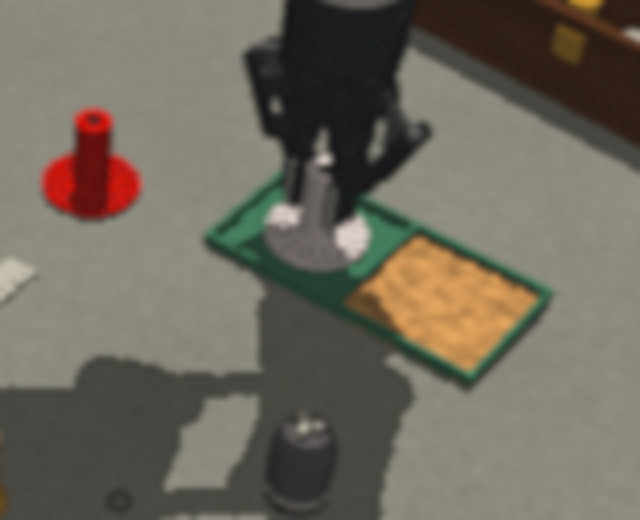

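Contact: the z force rose from -3 to +2 N with z holding at 38.5 mm, and the plate lies flat in the bay. Release and lift.

Call:
jog_arm --pt "0 0 0 0 0 0 0.35" --pt "0 0 0 0 0 0 0.45" --pt "0 0 0 0 0 0 0.6" --pt "0 0 0 0 0 0 0.6" --pt "0 -0.015 0 0 0 0 0.6" --pt "0 -0.03 0 0 0 0 0.6" --pt "0 -0.04 0 0 0 0 0.6" --pt "0 -0.02 0 0 0 0 0.6"

```text
time: 9.88
tool_pos: [0.4319, 0.2521, 0.1475]
tcp_rot: [-1.57, 0.002, -0.01]
wrist_force: [0.4, -0.6, 0.0]
width: 0.597
```

Call:
jog_arm --pt "0.002 0 -0.05 0 0 0 0.7" --pt "0.002 0 -0.06 0 0 0 0.7" --pt "0.004 0 -0.06 0 0 0 0.7" --pt "0.004 0 -0.06 0 0 0 0.7" --pt "0.004 0 -0.04 0 0 0 0.7" --pt "0.002 0 -0.02 0 0 0 0.7" --pt "0 0 0 0 0 0 0.7"

```text
time: 10.75
tool_pos: [0.4548, -0.0445, 0.1601]
tcp_rot: [-1.567, -0.018, -0.024]
wrist_force: [0.6, 0.1, 0.3]
width: 0.7
```

```bash
python3 -c "
from h import *
go(.4535,-.057,.036,0)
p=read_camera('top');W=cloud(p)
for lo,hi in((.02,.04),(.05,.07)): print(top_circle(W,.432,.255,.013,lo,hi))
p=read_camera('scene');W=cloud(p)
for lo,hi in((.022,.041),(.05,.07)): print(top_circle(W,.432,.255,.013,lo,hi))
print(top_circle(W,.4535,-.057,.012,.02,.038))"
```

```text
t 10.75 pos [ 0.4548 -0.0445  0.1601] shift world [-0.0013 -0.0125 -0.1241] tool [-0.0046  0.124  -0.0131] jaw yaw -0.2
turn [-0.004 -0.004  0.027] tool shift after turn [-0.0013  0.1241 -0.0125]
(array([0.43388044, 0.25739597]), 35, array([0.43363203, 0.24665269]))
(array([0.43449563, 0.25727052]), 165, array([0.43388679, 0.2559573 ]))
(array([0.43320835, 0.25442038]), 60, array([0.43925732, 0.2462703 ]))
(array([0.43332656, 0.25466353]), 69, array([0.43532074, 0.25171466]))
(array([ 0.45306868, -0.05821008]), 61, array([ 0.45976527, -0.06506377]))
```

Call:
jog_arm --pt "0 0 -0.01 -0.004 -0.004 0.027 0.7" --pt "0 0 0 0 0 0 0.7" --pt "0 0 0 0 0 0 0.7"

```text
time: 11.22
tool_pos: [0.4546, -0.0514, 0.1599]
tcp_rot: [-1.57, -0.003, 0.007]
wrist_force: [0.2, -0.0, -0.4]
width: 0.696
```

```bash
python3 -c "
from h import *
go(.4535,-.057,.036,0)"
```

```text
t 11.22 pos [ 0.4546 -0.0514  0.1599] shift world [-0.0011 -0.0056 -0.1239] tool [-0.0008  0.1239 -0.0057] jaw yaw 0.3
turn [-0.001  0.006 -0.003] tool shift after turn [-0.0011  0.1239 -0.0056]
```

Call:
jog_arm --pt "-0.001 0.02 -0.0055 0 0 0 0.7" --pt "0 0.03 0 0 0 0 0.7" --pt "0 0.03 0 0 0 0 0.7" --pt "0 0.02 0 0 0 0 0.7" --pt "0 0.01 0 0 0 0 0.7" --pt "0 0 0 0 0 0 0.7"

```text
time: 11.98
tool_pos: [0.4547, -0.0549, 0.0477]
tcp_rot: [-1.57, -0.007, 0.008]
wrist_force: [0.0, 0.7, 0.0]
width: 0.694
```

```bash
python3 -c "
from h import *
go(.4535,-.057,.036,0)"
```

```text
t 11.97 pos [ 0.4547 -0.0549  0.0477] shift world [-0.0012 -0.0021 -0.0117] tool [-0.0012  0.0117 -0.0021] jaw yaw 0.5
turn [-0.001  0.009 -0.001] tool shift after turn [-0.0012  0.0117 -0.0021]
```

Call:
jog_arm --pt "-0.001 0.008 -0.002 0 0 0 0.7" --pt "0 0.004 0 0 0 0 0.7" --pt "0 0 0 0 0 0 0.7" --pt "0 0 0 0 0 0 0.1" --pt "0 0 0 0 0 0 0.1" --pt "0 0 0 0 0 0 0.1" --pt "0 0 0 0 0 0 0.1" --pt "0 0 0 0 0 0 0.1"

```text
time: 12.98
tool_pos: [0.4559, -0.0573, 0.0376]
tcp_rot: [-1.571, -0.011, 0.004]
wrist_force: [-0.8, 0.2, -0.7]
width: 0.261
```

Call:
jog_arm --pt "0 -0.015 0 0 0 0 0.1" --pt "0 -0.025 0 0 0 0 0.1" --pt "0 -0.03 0 0 0 0 0.1" --pt "0 -0.02 0 0 0 0 0.1" --pt "0 0 0 0 0 0 0.1"

```text
time: 13.6
tool_pos: [0.4551, -0.0572, 0.1327]
tcp_rot: [-1.571, -0.011, 0.004]
wrist_force: [-0.5, 0.2, -1.2]
width: 0.261
```

```bash
python3 -c "
from h import *
go(.5295,.266,.12,0)"
```

```text
t 13.6 pos [ 0.4551 -0.0572  0.1327] shift world [ 0.0744  0.3232 -0.0127] tool [0.0775 0.0131 0.3225] jaw yaw 0.6
turn [-0.     0.01   0.004] tool shift after turn [0.0744 0.0127 0.3232]
```

Call:
jog_arm --pt "0.005 0 0.02 0 0 0 0.1" --pt "0.01 0 0.04 0 0 0 0.1" --pt "0.012 0 0.055 0 0 0 0.1" --pt "0.013 0 0.055 0 0 0 0.1" --pt "0.013 0 0.055 0 0 0 0.1" --pt "0.011 0 0.045 0 0 0 0.1" --pt "0.007 0 0.03 0 0 0 0.1" --pt "0.003 0 0.015 0 0 0 0.1" --pt "0 0 0 0 0 0 0.1" --pt "0 0 0 0 0 0 0.1"

```text
time: 14.85
tool_pos: [0.5236, 0.2649, 0.1255]
tcp_rot: [-1.576, -0.002, 0.009]
wrist_force: [-0.1, 0.0, -0.7]
width: 0.259
```

```bash
python3 -c "
from h import *
go(.5295,.266,.0406,0)"
```

```text
t 14.85 pos [0.5236 0.2649 0.1255] shift world [ 0.0059  0.0011 -0.0849] tool [0.0063 0.0848 0.0015] jaw yaw 0.4
turn [ 0.005  0.007 -0.005] tool shift after turn [0.0059 0.0849 0.0011]
```

Call:
jog_arm --pt "0.006 0.01 0.001 0.005 0 -0.009 0.1" --pt "0 0.02 0 0 0 0 0.1" --pt "0 0.02 0 0 0 0 0.1" --pt "0 0.015 0 0 0 0 0.1" --pt "0 0.005 0 0 0 0 0.1" --pt "0 0 0 0 0 0 0.1" --pt "0 0 0 0 0 0 0.1"

```text
time: 15.72
tool_pos: [0.5314, 0.2604, 0.0525]
tcp_rot: [-1.571, -0.005, -0.005]
wrist_force: [0.4, 0.1, -0.9]
width: 0.261
```

```bash
python3 -c "
from h import *
go(.5295,.266,.0406,0)"
```

```text
t 15.72 pos [0.5314 0.2604 0.0525] shift world [-0.0019  0.0056 -0.0119] tool [-0.0019  0.0119  0.0056] jaw yaw 0.0
turn [0.    0.    0.006] tool shift after turn [-0.0019  0.0119  0.0056]
```

Call:
jog_arm --pt "-0.002 0 0.005 0 0 0 0.1" --pt "0 0.004 0 0 0 0 0.1" --pt "0 0.003 0 0 0 0 0.1" --pt "0 0.001 0 0 0 0 0.1" --pt "0 0 0 0 0 0 0.1"

```text
time: 16.35
tool_pos: [0.5304, 0.2668, 0.0457]
tcp_rot: [-1.57, -0.008, -0.006]
wrist_force: [-0.8, 0.2, -2.1]
width: 0.262
```

```bash
python3 -c "
from h import *
go(.5295,.266,.0406,0)"
```

```text
t 16.35 pos [0.5304 0.2668 0.0457] shift world [-0.0009 -0.0008 -0.0051] tool [-0.001   0.0051 -0.0008] jaw yaw 0.1
turn [-0.001  0.001  0.009] tool shift after turn [-0.0009  0.0051 -0.0008]
```

Call:
jog_arm --pt "-0.001 0.002 0 0 0 0.005 0.1" --pt "0 0.0015 0 0 0 0 0.1" --pt "0 0 0 0 0 0 0.1"

```text
time: 16.73
tool_pos: [0.5294, 0.2667, 0.0419]
tcp_rot: [-1.57, -0.004, -0.002]
wrist_force: [0.4, 0.2, -1.7]
width: 0.261
```

Call:
jog_arm --pt "0 0.001 0 0 0 0 0.1" --pt "0 0 0 0 0 0 0.1"

```text
time: 16.98
tool_pos: [0.5294, 0.2667, 0.0409]
tcp_rot: [-1.57, -0.004, -0.002]
wrist_force: [0.1, -0.3, -1.7]
width: 0.264
```

Call:
jog_arm --pt "0 0.001 0 0 0 0 0.1" --pt "0 0 0 0 0 0 0.1"

```text
time: 17.23
tool_pos: [0.5298, 0.2668, 0.0407]
tcp_rot: [-1.569, -0.004, -0.003]
wrist_force: [0.1, 0.0, -1.2]
width: 0.257
```

Call:
jog_arm --pt "0 0.001 0 0 0 0 0.1" --pt "0 0 0 0 0 0 0.1"

```text
time: 17.48
tool_pos: [0.53, 0.267, 0.0407]
tcp_rot: [-1.569, -0.005, -0.003]
wrist_force: [-0.3, -0.0, -1.2]
width: 0.263
```

Call:
jog_arm --pt "0 0.0015 0 0 0 0 0.1" --pt "0 0 0 0 0 0 0.1"

```text
time: 17.73
tool_pos: [0.5303, 0.2672, 0.0407]
tcp_rot: [-1.569, -0.005, -0.003]
wrist_force: [0.0, 0.0, -2.4]
width: 0.262
```

z won't go below 40.7 mm, which is the expected seated height, so the collet is down. Release, and on to the chuck at (.5695,.0805).

Call:
jog_arm --pt "0 0 0 0 0 0 0.35" --pt "0 0 0 0 0 0 0.45" --pt "0 0 0 0 0 0 0.6" --pt "0 0 0 0 0 0 0.6" --pt "0 -0.015 0 0 0 0 0.6" --pt "0 -0.03 0 0 0 0 0.6" --pt "0 -0.04 0 0 0 0 0.6" --pt "0 -0.01 0 0 0 0 0.6" --pt "0 0 0 0 0 0 0.6"

```text
time: 18.85
tool_pos: [0.5302, 0.2671, 0.1402]
tcp_rot: [-1.568, -0.006, -0.004]
wrist_force: [0.9, 0.1, -0.5]
width: 0.602
```

Call:
jog_arm --pt "0.005 0 -0.03 0 0 0 0.8" --pt "0.01 0 -0.055 0 0 0 0.8" --pt "0.01 0 -0.05 0 0 0 0.8" --pt "0.01 0 -0.03 0 0 0 0.8" --pt "0.004 0 -0.015 0 0 0 0.8" --pt "0 0 0 0 0 0 0.8" --pt "0 0 0 0 0 0 0.8"

```text
time: 19.73
tool_pos: [0.565, 0.0835, 0.1313]
tcp_rot: [-1.569, 0.002, 0.008]
wrist_force: [-0.2, 0.1, -0.0]
width: 0.803
```

```bash
python3 -c "
from h import *
go(.5695,.0805,.024,0)
p=read_camera('top');W=cloud(p)
print(top_circle(W,.53,.266,.012,.02,.04), top_circle(W,.53,.266,.012,.05,.07))
p=read_camera('scene');W=cloud(p)
print(top_circle(W,.53,.266,.012,.022,.041), top_circle(W,.53,.266,.012,.05,.07))
cv2.imwrite('pics/c3.png',cv2.resize(p['img'][100:230,300:460],None,fx=4,fy=4,interpolation=2))
print(top_circle(W,.5695,.0805,.019,.01,.038))"
```

```text
t 19.73 pos [0.565  0.0835 0.1313] shift world [ 0.0045 -0.003  -0.1073] tool [ 0.0052  0.1073 -0.0032] jaw yaw 0.2
turn [-0.002  0.003 -0.006] tool shift after turn [ 0.0045  0.1073 -0.003 ]
(array([0.53184442, 0.26850982]), 13, array([0.53289906, 0.25716285])) (array([0.53 , 0.266]), 0, array([nan, nan]))
(array([0.53293047, 0.26182764]), 2, array([0.54227824, 0.26924168])) (array([0.53478774, 0.26900027]), 5, array([0.52384392, 0.27329753]))
(array([0.56915559, 0.07912331]), 147, array([0.57741228, 0.06684111]))h.py:18: RuntimeWarning: Mean of empty slice.
  return f.x,len(P),P.mean(0)
  ret = um.true_divide(
```

View pics/c3.png

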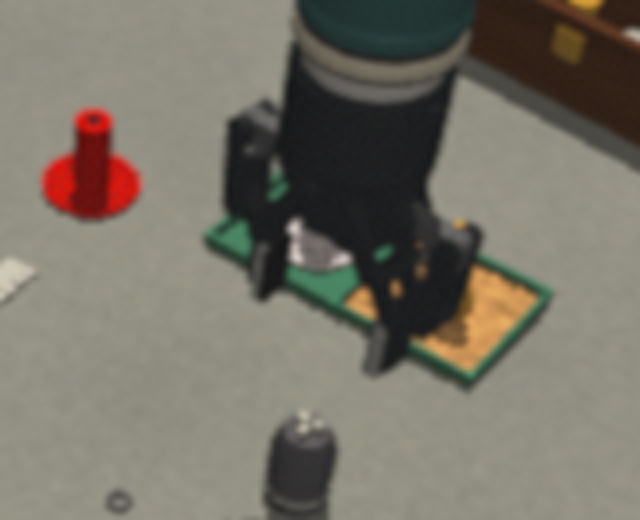

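The arm hides the brass collet here; I'll check it once the arm has moved on. Descending on the chuck.

Call:
jog_arm --pt "0.0045 0.01 -0.003 0 0 -0.006 0.8" --pt "0 0.02 0 0 0 0 0.8" --pt "0 0.025 0 0 0 0 0.8" --pt "0 0.02 0 0 0 0 0.8" --pt "0 0.01 0 0 0 0 0.8" --pt "0 0.003 0 0 0 0 0.8" --pt "0 0 0 0 0 0 0.8"

```text
time: 20.7
tool_pos: [0.5708, 0.0846, 0.0399]
tcp_rot: [-1.569, -0.011, 0.005]
wrist_force: [1.1, 0.8, -0.6]
width: 0.802
```

```bash
python3 -c "
from h import *
go(.5695,.0805,.024,0)
p=read_camera('top');W=cloud(p)
print(top_circle(W,.53,.266,.012,.02,.04), top_circle(W,.53,.266,.012,.05,.07))
"
```

```text
t 20.7 pos [0.5708 0.0846 0.0399] shift world [-0.0013 -0.0041 -0.0159] tool [-0.0014  0.0159 -0.0041] jaw yaw 0.6
turn [-0.002  0.011  0.004] tool shift after turn [-0.0013  0.0159 -0.0041]
(array([0.53 , 0.266]), 0, array([nan, nan])) (array([0.53 , 0.266]), 0, array([nan, nan]))h.py:18: RuntimeWarning: Mean of empty slice.
  return f.x,len(P),P.mean(0)
  ret = um.true_divide(
```

Call:
jog_arm --pt "-0.001 0.006 -0.004 0 0 0 0.8" --pt "0 0.006 0 0 0 0 0.8" --pt "0 0.003 0 0 0 0 0.8" --pt "0 0 0 0 0 0 0.8"

```text
time: 21.25
tool_pos: [0.5715, 0.0802, 0.026]
tcp_rot: [-1.568, -0.014, 0.002]
wrist_force: [-0.1, 0.3, -0.4]
width: 0.801
```

```bash
python3 -c "
from h import *
go(.5695,.0805,.024,0)
"
```

```text
t 21.25 pos [0.5715 0.0802 0.026 ] shift world [-0.002   0.0003 -0.002 ] tool [-0.0021  0.002   0.0003] jaw yaw 0.6
turn [-0.003  0.01   0.008] tool shift after turn [-0.002   0.002   0.0003]
```

Call:
jog_arm --pt "-0.002 0.001 0 0 0 0.008 0.8" --pt "0 0 0 0 0 0 0.3" --pt "0 0 0 0 0 0 0.3" --pt "0 0 0 0 0 0 0.3" --pt "0 0 0 0 0 0 0.3" --pt "0 0 0 0 0 0 0.3" --force 50

```text
time: 22.0
tool_pos: [0.5696, 0.0803, 0.0253]
tcp_rot: [-1.568, -0.008, 0.008]
wrist_force: [-1.4, 0.5, 0.7]
width: 0.431
```

```bash
python3 -c "
from h import *
go(.600,-.297,.13,0)
"
```

```text
t 22.0 pos [0.5696 0.0803 0.0253] shift world [ 0.0304 -0.3773  0.1047] tool [ 0.0264 -0.1056 -0.3773] jaw yaw 0.6
turn [-0.002  0.01  -0.   ] tool shift after turn [ 0.0304 -0.1047 -0.3773]
```

Call:
jog_arm --pt "0 -0.015 0 0 0 0 0.3" --pt "0 -0.025 0 0 0 0 0.3" --pt "0 -0.035 0 0 0 0 0.3" --pt "0 -0.03 0 0 0 0 0.3" --pt "0 -0.01 0 0 0 0 0.3" --pt "0 0 0 0 0 0 0.3"

```text
time: 22.75
tool_pos: [0.5665, 0.0798, 0.1432]
tcp_rot: [-1.569, -0.003, 0.013]
wrist_force: [-0.4, 0.0, -4.0]
width: 0.425
```

Call:
jog_arm --pt "0.002 0 -0.02 0 0 0 0.3" --pt "0.003 0 -0.04 0 0 0 0.3" --pt "0.004 0 -0.05 0 0 0 0.3" --pt "0.004 0 -0.055 0 0 0 0.3" --pt "0.004 0 -0.055 0 0 0 0.3" --pt "0.004 0 -0.05 0 0 0 0.3" --pt "0.004 0 -0.045 0 0 0 0.3" --pt "0.003 0 -0.035 0 0 0 0.3" --pt "0.002 0 -0.02 0 0 0 0.3" --pt "0 0 0 0 0 0 0.3"

```text
time: 24.0
tool_pos: [0.5897, -0.3067, 0.1236]
tcp_rot: [-1.563, 0.018, 0.033]
wrist_force: [-0.7, 0.3, -3.9]
width: 0.431
```

```bash
python3 -c "
from h import *
go(.600,-.297,.0283,0)
p=read_camera('top');W=cloud(p)
print(top_circle(W,.53,.266,.012,.02,.04), top_circle(W,.53,.266,.012,.05,.07))
cv2.imwrite('pics/c4.png',p['img'])
p=read_camera('scene');W=cloud(p)
print(top_circle(W,.53,.266,.012,.022,.041), top_circle(W,.53,.266,.012,.05,.07))
"
```

```text
t 24.0 pos [ 0.5897 -0.3067  0.1236] shift world [ 0.0103  0.0097 -0.0953] tool [0.0134 0.095  0.0089] jaw yaw 0.6
turn [-0.008  0.01  -0.032] tool shift after turn [0.0103 0.0953 0.0097]
(array([0.53163243, 0.26853055]), 42, array([0.52724073, 0.2600766 ])) (array([0.53151543, 0.26879416]), 147, array([0.53082693, 0.2670033 ]))
(array([0.53086236, 0.26611902]), 57, array([0.53587938, 0.25802885])) (array([0.53058086, 0.26640819]), 75, array([0.53260715, 0.2627489 ]))
```

View pics/c4.png

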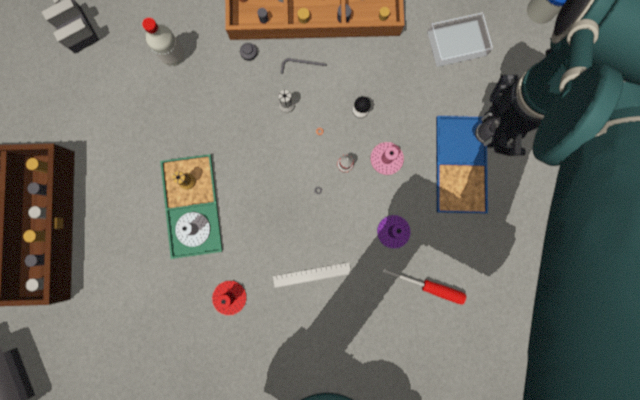

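The brass collet stands at (186,180) and the plate at (192,229), both upright and within about 2 mm of their bay centres. Correcting tilt and offset for the chuck, then lowering it.

Call:
jog_arm --pt "0.01 0.005 0.009 -0.006 0 -0.032 0.3" --pt "0 0.02 0 0 0 0 0.3" --pt "0 0.02 0 0 0 0 0.3" --pt "0 0.02 0 0 0 0 0.3" --pt "0 0.01 0 0 0 0 0.3" --pt "0 0 0 0 0 0 0.3" --pt "0 0 0 0 0 0 0.3"

```text
time: 24.98
tool_pos: [0.5977, -0.2901, 0.0414]
tcp_rot: [-1.565, -0.008, 0.018]
wrist_force: [-0.2, -0.4, -3.2]
width: 0.431
```

```bash
python3 -c "
from h import *
go(.600,-.297,.0283,0)
"
```

```text
t 24.98 pos [ 0.5977 -0.2901  0.0414] shift world [ 0.0023 -0.0069 -0.0131] tool [ 0.0022  0.013  -0.007 ] jaw yaw 0.9
turn [-0.006  0.016 -0.006] tool shift after turn [ 0.0023  0.0131 -0.0069]
```

Call:
jog_arm --pt "0.002 0 -0.006 -0.004 0 -0.006 0.3" --pt "0 0.004 0 0 0 0 0.3" --pt "0 0.004 0 0 0 0 0.3" --pt "0 0.001 0 0 0 0 0.3" --pt "0 0 0 0 0 0 0.3"

```text
time: 25.6
tool_pos: [0.6016, -0.2979, 0.0343]
tcp_rot: [-1.571, -0.016, 0.009]
wrist_force: [-0.3, -0.5, -3.5]
width: 0.429
```

```bash
python3 -c "
from h import *
go(.600,-.297,.0283,0)
"
```

```text
t 25.6 pos [ 0.6016 -0.2979  0.0343] shift world [-0.0016  0.0009 -0.006 ] tool [-0.0016  0.006   0.0009] jaw yaw 0.9
turn [0.    0.016 0.004] tool shift after turn [-0.0016  0.006   0.0009]
```

Call:
jog_arm --pt "-0.0015 0.002 0.001 0 0 0.003 0.3" --pt "0 0.002 0 0 0 0 0.3" --pt "0 0 0 0 0 0 0.3"

```text
time: 25.98
tool_pos: [0.6, -0.2966, 0.03]
tcp_rot: [-1.571, -0.014, 0.012]
wrist_force: [-0.4, 0.3, -4.0]
width: 0.427
```

Call:
jog_arm --pt "0 0.001 0 0 0 0 0.3" --pt "0 0 0 0 0 0 0.3"

```text
time: 26.22
tool_pos: [0.6, -0.2966, 0.0289]
tcp_rot: [-1.571, -0.014, 0.012]
wrist_force: [0.0, -0.4, -3.0]
width: 0.429
```

Call:
jog_arm --pt "0 0.001 0 0 0 0 0.3" --pt "0 0 0 0 0 0 0.3"

```text
time: 26.48
tool_pos: [0.6003, -0.2969, 0.0285]
tcp_rot: [-1.572, -0.014, 0.011]
wrist_force: [-0.4, -0.1, -3.2]
width: 0.43
```

Call:
jog_arm --pt "0 0.001 0 0 0 0 0.3" --pt "0 0 0 0 0 0 0.3"

```text
time: 26.72
tool_pos: [0.6004, -0.297, 0.0284]
tcp_rot: [-1.572, -0.014, 0.011]
wrist_force: [-1.1, 0.2, -3.2]
width: 0.43
```

Seated at 28.4 mm, the expected height. Release and go to the steel collet.

Call:
jog_arm --pt "0 0 0 0 0 0 0.47" --pt "0 0 0 0 0 0 0.55" --pt "0 0 0 0 0 0 0.65" --pt "0 0 0 0 0 0 0.65" --pt "0 -0.015 0 0 0 0 0.65" --pt "0 -0.03 0 0 0 0 0.65" --pt "0 -0.04 0 0 0 0 0.65" --pt "0 -0.025 0 0 0 0 0.65" --pt "0 -0.01 0 0 0 0 0.65" --pt "0 0 0 0 0 0 0.65"

```text
time: 27.98
tool_pos: [0.6021, -0.2978, 0.1575]
tcp_rot: [-1.575, -0.019, 0.006]
wrist_force: [-0.9, -0.0, -0.9]
width: 0.643
```

Call:
jog_arm --pt "0.005 0 0.02 0 0 0 0.7" --pt "0.01 0 0.04 0 0 0 0.7" --pt "0.012 0 0.05 0 0 0 0.7" --pt "0.013 0 0.055 0 0 0 0.7" --pt "0.013 0 0.055 0 0 0 0.7" --pt "0.013 0 0.05 0 0 0 0.7" --pt "0.01 0 0.04 0 0 0 0.7" --pt "0.007 0 0.03 0 0 0 0.7" --pt "0.003 0 0.012 0 0 0 0.7" --pt "0 0 0 0 0 0 0.7"

```text
time: 29.22
tool_pos: [0.6746, 0.0785, 0.1401]
tcp_rot: [-1.568, -0.0, 0.028]
wrist_force: [-0.4, -0.8, -0.1]
width: 0.696
```

```bash
python3 -c "
from h import *
go(.6865,.0623,.036,0)
for n in('top','scene'):
    p=read_camera(n);W=cloud(p)
    for a in((.6,-.297,.019,.016,.04),(.6865,.0623,.012,.02,.04)): print(n,top_circle(W,*a))
"
```

```text
t 29.23 pos [0.6746 0.0785 0.1401] shift world [ 0.0119 -0.0162 -0.1041] tool [ 0.0135  0.1039 -0.0167] jaw yaw 1.0
turn [-0.002  0.018 -0.018] tool shift after turn [ 0.0119  0.1041 -0.0162]
top (array([ 0.60182568, -0.29604644]), 97, array([ 0.59338376, -0.28356407]))
top (array([0.6865, 0.0623]), 0, array([nan, nan]))
scene (array([ 0.60083622, -0.29805818]), 135, array([ 0.61465178, -0.30430222]))
scene (array([0.68629018, 0.0608978 ]), 72, array([0.69007923, 0.05228324]))h.py:18: RuntimeWarning: Mean of empty slice.
  return f.x,len(P),P.mean(0)
  ret = um.true_divide(
```

The chuck is at (.601,-.297), centred. Now the steel collet: align, then descend.

Call:
jog_arm --pt "0.012 0 -0.015 -0.002 0.018 -0.018 0.7" --pt "0 0.01 0 0 0 0 0.7" --pt "0 0.01 0 0 0 0 0.7" --pt "0 0 0 0 0 0 0.7"

```text
time: 29.82
tool_pos: [0.6873, 0.0565, 0.1185]
tcp_rot: [-1.572, 0.006, -0.008]
wrist_force: [0.2, 0.8, 0.7]
width: 0.699
```

```bash
python3 -c "
from h import *
go(.6865,.062,.036,0)
"
```

```text
t 29.82 pos [0.6873 0.0565 0.1185] shift world [-0.0008  0.0055 -0.0825] tool [-0.0009  0.0825  0.0056] jaw yaw -0.5
turn [ 0.001 -0.009  0.001] tool shift after turn [-0.0008  0.0825  0.0055]
```

Call:
jog_arm --pt "-0.001 0.01 0.005 0 0 0 0.7" --pt "0 0.02 0 0 0 0 0.7" --pt "0 0.02 0 0 0 0 0.7" --pt "0 0.01 0 0 0 0 0.7" --pt "0 0.005 0 0 0 0 0.7" --pt "0 0 0 0 0 0 0.7"

```text
time: 30.58
tool_pos: [0.685, 0.0624, 0.047]
tcp_rot: [-1.572, 0.008, -0.005]
wrist_force: [0.4, -0.1, -0.2]
width: 0.699
```

```bash
python3 -c "
from h import *
go(.6865,.062,.036,0)
"
```

```text
t 30.57 pos [0.685  0.0624 0.047 ] shift world [ 0.0015 -0.0004 -0.011 ] tool [ 0.0016  0.011  -0.0004] jaw yaw -0.4
turn [ 0.001 -0.008 -0.002] tool shift after turn [ 0.0015  0.011  -0.0004]
```

Call:
jog_arm --pt "0.0015 0.006 0 0 0 0 0.7" --pt "0 0.004 0 0 0 0 0.7" --pt "0 0 0 0 0 0 0.7" --pt "0 0 0 0 0 0 0.1" --pt "0 0 0 0 0 0 0.1" --pt "0 0 0 0 0 0 0.1" --pt "0 0 0 0 0 0 0.1" --pt "0 0 0 0 0 0 0.1"

```text
time: 31.58
tool_pos: [0.6882, 0.0624, 0.0387]
tcp_rot: [-1.571, 0.005, -0.008]
wrist_force: [-0.2, 0.0, -0.4]
width: 0.257
```

```bash
python3 -c "
from h import *
go(.502,-.292,.13,0)
"
```

```text
t 31.57 pos [0.6882 0.0624 0.0387] shift world [-0.1862 -0.3544  0.0913] tool [-0.1832 -0.0914 -0.3559] jaw yaw -0.5
turn [ 0.001 -0.008  0.002] tool shift after turn [-0.1862 -0.0913 -0.3544]
```

Call:
jog_arm --pt "0 -0.015 0 0 0 0 0.1" --pt "0 -0.025 0 0 0 0 0.1" --pt "0 -0.035 0 0 0 0 0.1" --pt "0 -0.025 0 0 0 0 0.1" --pt "0 -0.01 0 0 0 0 0.1" --pt "0 0 0 0 0 0 0.1"

```text
time: 32.33
tool_pos: [0.6876, 0.0624, 0.1546]
tcp_rot: [-1.571, 0.005, -0.007]
wrist_force: [-0.4, -0.1, -0.9]
width: 0.256
```

Call:
jog_arm --pt "-0.01 0 -0.02 0 0 0 0.1" --pt "-0.02 0 -0.035 0 0 0 0.1" --pt "-0.025 0 -0.045 0 0 0 0.1" --pt "-0.026 0 -0.05 0 0 0 0.1" --pt "-0.026 0 -0.05 0 0 0 0.1" --pt "-0.025 0 -0.05 0 0 0 0.1" --pt "-0.022 0 -0.045 0 0 0 0.1" --pt "-0.016 0 -0.03 0 0 0 0.1" --pt "-0.008 0 -0.015 0 0 0 0.1" --pt "0 0 0 0 0 0 0.1"

```text
time: 33.58
tool_pos: [0.4863, -0.2894, 0.1416]
tcp_rot: [-1.567, 0.024, 0.01]
wrist_force: [0.5, -0.6, -1.0]
width: 0.258
```

```bash
python3 -c "
from h import *
go(.502,-.292,.0417,0)
"
```

```text
t 33.58 pos [ 0.4863 -0.2894  0.1416] shift world [ 0.0157 -0.0026 -0.0999] tool [ 0.0179  0.0995 -0.0028] jaw yaw -0.5
turn [-0.004 -0.009 -0.022] tool shift after turn [ 0.0157  0.0999 -0.0026]
```

Call:
jog_arm --pt "0.015 0 -0.003 -0.005 0 -0.023 0.1" --pt "0 0.01 0 0 0 0 0.1" --pt "0 0.02 0 0 0 0 0.1" --pt "0 0.025 0 0 0 0 0.1" --pt "0 0.015 0 0 0 0 0.1" --pt "0 0.005 0 0 0 0 0.1" --pt "0 0 0 0 0 0 0.1" --pt "0 0 0 0 0 0 0.1"

```text
time: 34.58
tool_pos: [0.5071, -0.2868, 0.0625]
tcp_rot: [-1.571, -0.003, -0.003]
wrist_force: [-1.1, 0.2, -1.6]
width: 0.262
```

```bash
python3 -c "
from h import *
go(.502,-.292,.0417,0)
"
```

```text
t 34.58 pos [ 0.5071 -0.2868  0.0625] shift world [-0.0051 -0.0052 -0.0208] tool [-0.0052  0.0208 -0.0051] jaw yaw -0.0
turn [ 0.    -0.     0.004] tool shift after turn [-0.0051  0.0208 -0.0052]
```

Call:
jog_arm --pt "-0.0045 0 -0.0045 0 0 0 0.1" --pt "0 0.006 0 0 0 0 0.1" --pt "0 0.006 0 0 0 0 0.1" --pt "0 0.003 0 0 0 0 0.1" --pt "0 0 0 0 0 0 0.1" --pt "0 0 0 0 0 0 0.1"

```text
time: 35.33
tool_pos: [0.5031, -0.2928, 0.0482]
tcp_rot: [-1.573, -0.004, -0.006]
wrist_force: [-0.3, 1.2, -1.1]
width: 0.257
```

```bash
python3 -c "
from h import *
go(.502,-.292,.0417,0)
"
```

```text
t 35.33 pos [ 0.5031 -0.2928  0.0482] shift world [-0.0011  0.0008 -0.0065] tool [-0.0012  0.0065  0.0008] jaw yaw -0.1
turn [ 0.002 -0.001  0.007] tool shift after turn [-0.0011  0.0065  0.0008]
```

Call:
jog_arm --pt "-0.001 0.002 0.001 0 0 0.005 0.1" --pt "0 0.0025 0 0 0 0 0.1" --pt "0 0 0 0 0 0 0.1"

```text
time: 35.7
tool_pos: [0.5023, -0.2917, 0.0435]
tcp_rot: [-1.573, -0.001, -0.002]
wrist_force: [0.6, -0.3, -1.5]
width: 0.258
```

Call:
jog_arm --pt "0 0.001 0 0 0 0 0.1" --pt "0 0 0 0 0 0 0.1"

```text
time: 35.95
tool_pos: [0.5024, -0.2917, 0.0425]
tcp_rot: [-1.573, -0.001, -0.002]
wrist_force: [-0.3, -0.1, -1.0]
width: 0.258
```

Call:
jog_arm --pt "0 0.001 0 0 0 0 0.1" --pt "0 0 0 0 0 0 0.1"

```text
time: 36.2
tool_pos: [0.5026, -0.2919, 0.0417]
tcp_rot: [-1.573, -0.001, -0.002]
wrist_force: [-0.6, -0.5, -1.4]
width: 0.259
```

Call:
jog_arm --pt "0 0.001 0 0 0 0 0.1" --pt "0 0 0 0 0 0 0.1"

```text
time: 36.45
tool_pos: [0.5028, -0.2921, 0.0418]
tcp_rot: [-1.574, -0.001, -0.002]
wrist_force: [-0.4, 0.9, -1.8]
width: 0.256
```

Seated at 41.7 mm, as expected. Release, lift and back away.

Call:
jog_arm --pt "0 0 0 0 0 0 0.35" --pt "0 0 0 0 0 0 0.45" --pt "0 0 0 0 0 0 0.6" --pt "0 0 0 0 0 0 0.6" --pt "0 -0.015 0 0 0 0 0.6" --pt "0 -0.03 0 0 0 0 0.6" --pt "0 -0.045 0 0 0 0 0.6" --pt "0 -0.045 0 0 0 0 0.6" --pt "0 -0.02 0 0 0 0 0.6" --pt "0 0 0 0 0 0 0.6"

```text
time: 37.7
tool_pos: [0.5032, -0.292, 0.2067]
tcp_rot: [-1.576, -0.004, -0.005]
wrist_force: [-0.7, -0.3, -0.2]
width: 0.602
```

Call:
jog_arm --pt "-0.02 0 -0.04 0 0 0 0.6" --pt "-0.02 0 -0.05 0 0 0 0.6" --pt "-0.02 0 -0.05 0 0 0 0.6" --pt "-0.02 0 -0.05 0 0 0 0.6" --pt "-0.02 0 -0.04 0 0 0 0.6" --pt "0 0 -0.02 0 0 0 0.6" --pt "0 0 0 0 0 0 0.6" --pt "0 0 0 0 0 0 0.6"

```text
time: 38.7
tool_pos: [0.3977, -0.5448, 0.1988]
tcp_rot: [-1.566, -0.001, 0.001]
wrist_force: [-0.0, 0.2, 0.5]
width: 0.603
```

```bash
python3 -c "
from h import *
ims=[]
for n in('top','scene'):
    p=read_camera(n);W=cloud(p); ims.append(p['img']); floors(p)
    for k,a in dict(plate=(.432,.255,.013,.022,.041),brass=(.5295,.266,.012,.022,.041),chuck=(.6,-.297,.019,.016,.04),steel=(.502,-.292,.012,.022,.041),centre=(.558,-.054,.013,.02,.038),knob=(.671,-.09,.017,.02,.038)).items():
        f=top_circle(W,*a); print(n,k,np.round(f[0],4),f[1])
cv2.imwrite('pics/f_top.png',ims[0]);cv2.imwrite('pics/f_scene.png',ims[1])
s=readout.read_state();print(s['time'],s['tool_pos'],s['wrist_force'])
"
```

```text
green cork ((529.6338500976562, 267.4932556152344), (94.8597412109375, 93.60366821289062), 6.370092391967773)
blue cork ((502.3504943847656, -292.1495666503906), (90.79654693603516, 92.39569091796875), 86.29240417480469)
top plate [0.4341 0.2574] 34
top brass [0.5315 0.2688] 40
top chuck [ 0.602  -0.2961] 92
top steel [ 0.5039 -0.2915] 36
top centre [ 0.5586 -0.0541] 18
top knob [ 0.672  -0.0901] 2
green cork ((529.3125610351562, 264.7564392089844), (92.81511688232422, 89.45901489257812), 6.809065818786621)
blue cork ((501.5221862792969, -291.6570739746094), (92.52302551269531, 89.22821044921875), 87.08174896240234)
scene plate [0.4337 0.255 ] 57
scene brass [0.5307 0.2662] 59
scene chuck [ 0.6008 -0.2981] 140
scene steel [ 0.5031 -0.2936] 72
scene centre [ 0.5583 -0.0563] 69
scene knob [ 0.6703 -0.0912] 20
38.8 [ 0.39807482 -0.54452182  0.1991713 ] [0.85327686 0.12142219 0.68856071]
```

View pics/f_top.png

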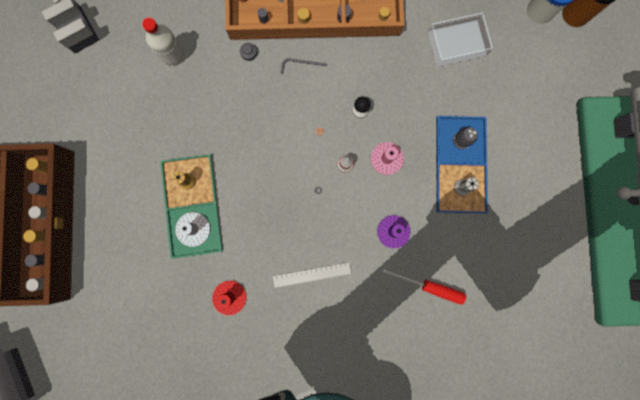

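View pics/f_scene.png

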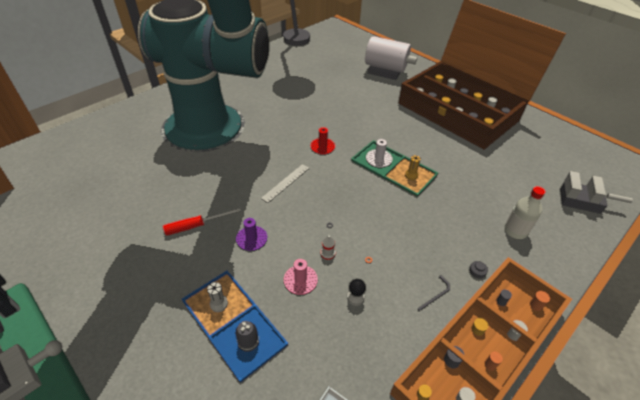

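All four pieces stand upright and centred in the right bays: plate (192,229), brass (186,180), chuck (465,137) and steel (467,184) in the top view. The spares and look-alikes haven't moved.

```bash
python3 -c "
from h import *
print(bot.finish_job())"
```

```text
the job is handed in; nothing more can be done
None
```

Both kits are made up and handed in, after about 39 s of robot time. I placed the pieces in the order you named them: index plate, brass collet, drill chuck, steel collet. Each was lowered until it stopped at its expected seated height, then released.

- **Position:** in the final pictures from both cameras, all four stand upright within about 3 mm of their bay centres.
- **Left alone:** the lathe centre, ball knob and coloured look-alike plates are where they started. The gripper was open and clear of everything at hand-in.
- **Camera disagreement:** the two cameras differ by about 2 mm in y on almost everything, which matches the stated calibration error, so I used averages.
- **Weak contact force:** the wrist force showed a clear contact only for the index plate. For the other three I relied on the height no longer dropping.

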